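# Tilt the lace-pattern board to its 20 degree mark

### The arm

A 6-joint arm with a two-finger parallel gripper is mounted at the origin on the work surface. World frame = base frame: x ahead of the robot, y to its left, z up, the work surface at z = 0. Lengths are in mm, angles in rad, forces in N, time in s.
With the tool pointing down it reaches from about 375 to 825 mm from the base axis. Payload 5.5 kg.
Tool frame: the origin (TCP) lies at the very end of the fingers, on their centre line; the grasp point (between the pads) lies 19 mm behind it; y points along the fingers, x is the direction in which the jaws open and shut, and the axes are right-handed (so a half turn about y gives the same grasp; the last joint's range is limited). The gripper opens to 85 mm and grips with 20 to 120 N. Pads are 22 mm wide; open, the fingers measure 114 mm over their backs; the gripper's body (76 mm by 85 mm) begins 54 mm behind the grasp point. The pads swing forward as they close: fully open they stand 13 mm farther back than shut.
Start: joints at [-1.348, 0.314, -0.047, 1.21, 0, 1.571], TCP at [132.574, -585.166, 231.299] pointing down, gripper open.
Joint ranges: [-2.67, 2.67], [-0.69, 1.73], [-1.03, 1.25], [-2.08, 2.16], [-1.42, 1.45], [-3.14, 3.14]. Speed limits (rad/s): [2.39, 2.39, 3.01, 3.14, 3.14, 3.14].

### API

Orientations are given as a unit quaternion [w, x, y, z].
In Python, from plant import * gives the robot as it stands. The module is installed in compiled form; this text tells all that it offers.
- The arm moves only by the tool move_arm, never from a script. Its argument "moves" is one flat list of numbers, 5 for each row, row after row: the finger opening in mm, from 0 to 85.4, then the shift along the tool's x, y, z in mm, then the turn about the tool's y in rad. In form: [gripper, dx, dy, dz, turn, gripper, dx, dy, dz, turn, ...]. A call has 1 to 10 rows; each row shifts and turns the pose as measured when the row begins, along the tool's axes as they then stand; what a row does not reach is not made up. A row lasts 1/8 s, in which the tool goes at most 62.5 mm and 10.7 degrees, less where a joint would pass 70% of its speed; a pose out of reach is approached as far as the arm can. A call with a gripper value outside its range is refused whole. The fingers move at their own pace and stop on an object; "newtons" is the grip in N (left out, the last holds). Time passes only in rows, so rows that do not move let the fingers close. It gives the time, the measured TCP pose, the force and the opening at its end, in the units of the state.
- sense(): the state, without advancing time (a new reading comes with each control period).
- camera(name): name is "scene" or "top"; returns the picture (384x512x3 uint8, red, green, blue); there is no depth.
- camera_model(name): a dict with "mtx" (3x3 intrinsics, pixels), "k1" (the pictures are not rectified: a ray, as slopes to the right and down, at radius r is drawn at 1 + k1 r^2 times it, then the intrinsics apply), "eye" and "orientation" of the camera in the world. Camera axes: x right, y down, z forward; pixel columns grow to the right and rows downward; lengths in mm; the calibration is good to about 2 mm. A picture is of the moment at which its call begins. camera_model takes no time and is no camera call.
- job_done(): hands the job in, once; it reports no verdict.
The state is a dict: "time": time; "joint_positions": joint angles; "joint_velocities": joint speeds; "tau": joint torques, N m; "tcp_pos": TCP position; "orientation": TCP orientation; "contact_force": force on the tool from outside, world axes, zero at the start; "torque": the same for the moment, N m; "finger_gap": finger opening in mm.
Only numpy, scipy, OpenCV 4.12 (cv2) and the standard library are available. Lean on these libraries where they do the work, as an engineer would, in place of code of your own. Each camera call takes 0.05 s, during which the arm holds its last target.

### The job

Set the lace maker's tilting pattern board to 20 degrees: with the fingertips, press down a bare wooden corner of the board on the side towards which its scale runs, until the brass pointer stands on the second long line after the zero line, then let go and move clear, so that it stays there. Do not touch the pricked card, the pointer, the scale or the underside of the board, do not grip or lift anything, and leave the bowl, spool, tin and lamp where they are.

Things in the scene. Friction and masses are not known exactly. Their poses are not given: they have to be found in the camera images.
- stand: Wooden stand screwed to the table; it cannot move. Base plank 350 x 200 x 18 mm (its x, y, z); origin at the centre of the underside, z up. A steel axle lies along its x axis, 105 mm above the table, over the origin. Two upright cheeks, 18 mm thick, 56 mm wide, 133 mm high, at x = -133 and +133 mm. A round brass friction nut on the axle's -x end.
- scale: White scale plate 3 mm thick on the outer face of the +x cheek, upright, a sector about the axle of 100 mm radius (top 205 mm above the table). Zero line straight up; it runs to 40 degrees towards the stand's -y side; long black lines every 10 degrees, short ones every 5. Origin and axes as the stand's. Not to be touched.
- tilt (a joint): Tilt of the board about the axle, rad: 0 = level, pointer on the zero line; grows as the -y edge goes down; stops at 0 and 0.70. The 20 degree line is 0.349. Springs push back to level (1.0 N m per rad); friction washers (0.70 N m) hold it wherever it is left: pressing a -y corner down takes about 8 to 14 N; if too far, a +y corner brings it back (about 4 N near the mark).
- board: Plywood board 220 x 220 mm, 7 mm thick, tilting with the axle. Origin on the axle half-way between the cheeks, axes as the stand's when level; its top face is at z = +14 mm. Only its four corners are bare.
- press_near (a point): Point on the top face of the board's -x, -y corner, 20 mm in from both edges: press here to tilt the board further. 34 mm from the -x cheek, away from the scale.
- press_far (a point): The same at the +x, -y corner, beside the scale plate, where there is less room for a gripper.
- back_near (a point): The same at the -x, +y corner: pressing here brings the board back towards level.
- back_far (a point): The same at the +x, +y corner.
- card: Round pricked pattern card, 190 mm diameter, 2 mm thick, pinned on the middle of the board, its top 16 mm above the axle line; not to be touched. Origin as the board's. The bare corners begin 95 mm from the board's centre.
- frame: Underside of the board: a 3 mm backing sheet of the board's size glued under it (z 4 to 7 mm above the axle line) and wooden battens (down to 14 mm below it), tilting with it; not to be touched. Origin as the board's.
- pointer: Flat brass pointer, 103 mm long, on the +x end of the axle in front of the scale plate, square to the board: it swings with it. Origin as the board's; not to be touched.
- pointer_tip (a point): Tip of the pointer, 103 mm from the axle, 150 mm from the board's centre along x.
- mark20 (a point): Outer end of the 20 degree line on the scale plate, 98 mm from the axle: the second long line after the zero line.
- bowl: Loose dark wooden bowl, rim diameter 100 mm, 42 mm high; origin at the centre of its underside. Bystander.
- spool: Loose wooden thread spool, 40 mm diameter, 55 mm high, upright; origin at the centre of its underside. Bystander.
- tin: Loose round steel pin tin, 60 mm diameter, 26 mm high; origin at the centre of its underside. Bystander.
- lamp: Loose black lamp on a steel gooseneck, base 100 mm diameter, 200 mm high; origin at the centre of its underside. Bystander.

How it is judged (in metres and radians):
On the way:
1. the fingers press the board with the pointer at the 20 degree line (contact force between the fingers and board above 0.5 N and value of joint tilt between 0.314 and 0.384 rad), for 0.1 s.
At the end, for the whole second after the job is handed in: The board is let go and at rest with the pointer within 2 degrees of the 20 degree line (tilt 0.314 to 0.384 rad), and bowl, spool, tin and lamp stand within 15 mm of where they were (value of joint tilt between 0.314 and 0.384 rad and velocity of joint tilt between -0.02 and 0.02 rad/s and contact force between the fingers and board below 0.1 N and distance of each of bowl, spool, tin, lamp from where it was at the start of the episode below 0.015 m); the robot touches nothing.
It fails at once if the pattern card is touched (contact force between the fingers and card above 0.5 N).
It fails at once if the pointer is pushed (contact force between the fingers and pointer above 0.5 N).
It fails at once if the scale plate is touched (contact force between the fingers and scale above 0.5 N).
It fails at once if the underside of the board is touched, gripped or lifted (contact force between the fingers and frame above 0.5 N).
It fails at once if a bystander is moved or knocked over (distance of any of bowl, spool, tin, lamp from where it was at the start of the episode above 0.015 m or angle between any of bowl, spool, tin, lamp's own z axis and vertical above 0.3 rad).
It also fails if it takes over 32 s, if anything falls off the work surface, if the arm or the gripper's body presses on something with over 40 N, if the wrist force passes 120 N, or if a joint passes its speed limit or range.

## Working session

There is one attempt and no reset: what is moved stays moved. The work goes in short steps, Python scripts to look and compute and a tool call to move; the robot and the scene stay as the last step left them, time stands still between calls to the robot, and variables do not carry over. Pictures are saved under pics/ and viewed, and the job is handed in when it is done.

Besides the shell and the picture viewer there is one more tool, called after ">>>" as a command line: name --argument value ..., lists and objects as JSON in quotes. move_arm: Moves the arm, as the interface text tells. Its arguments: {"type":"object","properties":{"moves":{"type":"array","items":{"type":"number"}},"newtons":{"type":"number"}},"required":["moves"]}

```bash
mkdir -p pics
python3 - <<'E'
from plant import *
import cv2
for n in("scene","top"):
    im=camera(n); cv2.imwrite(f"pics/{n}0.png",im[:,:,::-1]); m=camera_model(n); print(n,m)
s=sense(); print(s)
E
```

```text
scene {'mtx': array([[415.9904716 ,   0.        , 251.69006851],
       [  0.        , 415.9904716 , 187.21157015],
       [  0.        ,   0.        ,   1.        ]]), 'k1': 0.03500376073077907, 'eye': array([ 899.55946251, -467.87266872,  927.85211758]), 'orientation': array([-0.31423127,  0.91364864,  0.2455247 , -0.07888283])}
top {'mtx': array([[440.01094035,   0.        , 253.79790949],
       [  0.        , 440.01094035, 194.60816232],
       [  0.        ,   0.        ,   1.        ]]), 'k1': 0.02763092161761488, 'eye': array([ 429.19314542,   50.48390581, 1154.22898007]), 'orientation': array([ 0.05924537, -0.69858664,  0.71067785, -0.05834119])}
{'time': 0.1, 'joint_positions': array([-1.34801720e+00,  3.14160501e-01, -4.79744772e-02,  1.21020308e+00,
        1.28047913e-05,  1.57081591e+00]), 'joint_velocities': array([ 1.39506401e-04, -4.10938683e-03,  2.34828838e-03,  5.18191024e-05,
       -1.00177507e-04,  2.12004559e-03]), 'tau': array([-6.52767721e-04, -5.40768421e+01,  3.40541232e+01,  1.12402919e-02,
       -3.01865089e-05, -2.44006799e-06]), 'tcp_pos': array([ 132.45377238, -584.66413478,  230.51969141]), 'orientation': array([ 0.55282022, -0.55213276,  0.44174996, -0.44090383]), 'contact_force': array([-0.03767232, -0.31443869, -0.96229316]), 'torque': array([-0.00438446, -0.05366826, -0.0283791 ]), 'finger_gap': 85.66352963120906}
```

View pics/scene0.png

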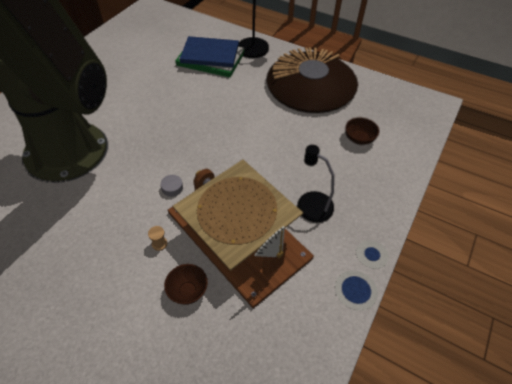

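View pics/top0.png

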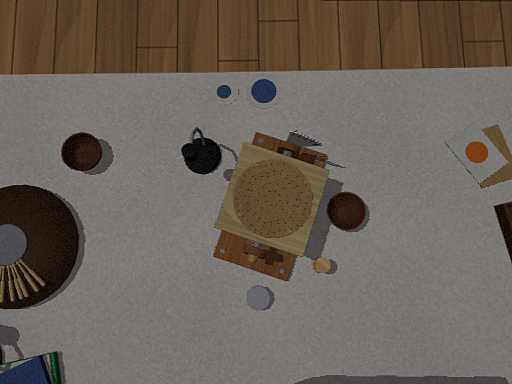

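Run:
```python
import cv2
a=cv2.imread("pics/top0.png")[120:300,180:380]; cv2.imwrite("pics/topz.png",cv2.resize(a,None,fx=3.3,fy=3.3,interpolation=cv2.INTER_CUBIC))
a=cv2.imread("pics/scene0.png")[140:310,130:350]; cv2.imwrite("pics/scz.png",cv2.resize(a,None,fx=3.4,fy=3.4,interpolation=cv2.INTER_CUBIC))
```

```text
(no output)
```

View pics/topz.png

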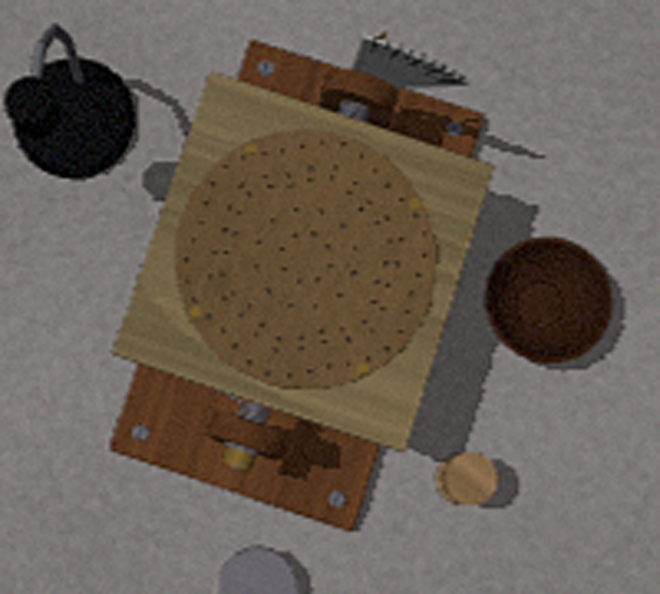

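View pics/scz.png

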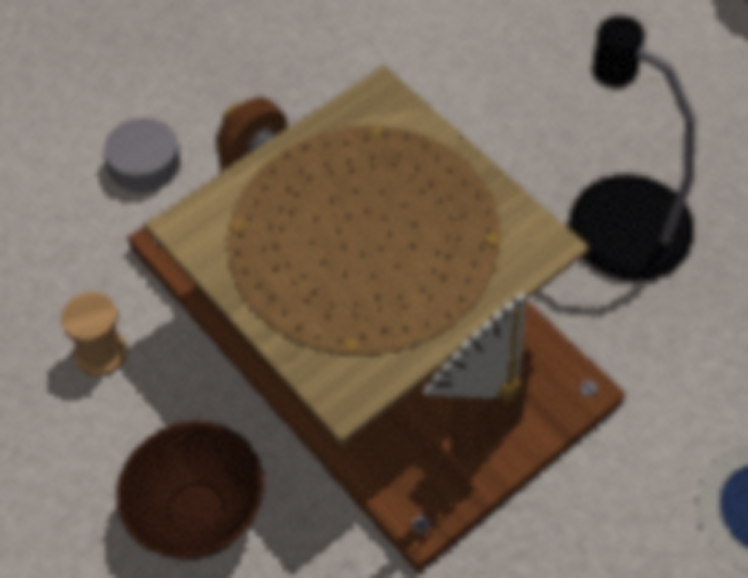

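```bash
cat > h.py <<'E'
from plant import *
import numpy as np, cv2
from scipy.spatial.transform import Rotation as R
from scipy.optimize import least_squares
def Rq(q): return R.from_quat(np.r_[q[1:],q[0]]).as_matrix()
def proj(n,P):
    m=camera_model(n); p=(np.atleast_2d(P)-m["eye"])@Rq(m["orientation"])
    s=p[:,:2]/p[:,2:]; s=s*(1+m["k1"]*(s**2).sum(1,keepdims=True))
    return s*m["mtx"][0,0]+m["mtx"][:2,2]
def stand(P,x,y,yaw):
    return R.from_euler("z",yaw).apply(np.atleast_2d(P))+[x,y,0]
def board(P,x,y,yaw,t):  # board-frame -> world; -y goes down with t
    return stand(R.from_euler("x",t).apply(np.atleast_2d(P))+[0,0,105],x,y,yaw)
def backproj(n,uv,z):
    f=lambda q: (proj(n,[q[0],q[1],z])[0]-uv)
    return least_squares(f,[450,0]).x
E
cat > fit.py <<'E'
from h import *
T=lambda l:(np.array(l)+.5)/3.3-.5+[180,120]
S=lambda l:(np.array(l)+.5)/3.4-.5+[130,140]
bc=np.array([[110,110,14],[110,-110,14],[-110,-110,14],[-110,110,14]])
sc=np.array([[175,100,18],[175,-100,18],[-175,-100,18],[-175,100,18]])
tb=T([(208,74),(492,165),(405,450),(113,352)]); ts=T([(248,40),(485,115),(355,530),(112,450)])
sb=S([(588,245),(343,440),(148,230),(384,66)]); ss=S([(625,395),(420,570),(130,238)])
def res(p):
    w=board(bc,*p); b=stand(sc,*p[:3])
    return np.r_[proj("top",w)-tb,proj("top",b)-ts,proj("scene",w)-sb,proj("scene",b[:3])-ss].ravel()
r=least_squares(res,[430,0,-.3,0],loss="soft_l1"); print(r.x); print(res(r.x).reshape(-1,2).round(1))
p=r.x
for n,P in dict(near=[-90,-90,14],far=[90,-90,14],bnear=[-90,90,14]).items():
    print(n,board([P],*p)[0],board([P],p[0],p[1],p[2],.349)[0])
for n,uv,z in [("spool",(468,480),55),("bowl",(549,300),42),("tin",(258,585),26),("lamp",(78,118),15)]:
    print(n,backproj("top",T([uv])[0],z))
print(Rq(sense()["orientation"]))
E
python3 fit.py
```

```text
[ 5.95932035e+02  6.79899153e+00 -3.33441417e-01  4.42934499e-02]
[[ 0.4 -1.5]
 [ 0.7 -0.7]
 [ 0.3  0.2]
 [-0.4  0.3]
 [ 0.2 -1.1]
 [-0.  -1.4]
 [-0.1  0.4]
 [-1.1 -0.2]
 [ 0.2  0.2]
 [-0.4  0.7]
 [-1.4 -1.4]
 [-0.4 -0.6]
 [ 1.  -0.9]
 [ 0.  -0.9]
 [-1.7 -0.1]]
near [481.25837616 -49.28958819 115.00116175] [481.64126622 -48.18416632  87.37976826]
far [ 651.34425991 -108.20301747  115.00116175] [ 651.72714996 -107.0975956    87.37976826]
bnear [540.11402348 120.62947626 122.971376  ] [537.00310772 111.64811389 148.93225568]
spool [ 435.00380969 -113.31944113]
bowl [ 570.88977936 -183.46468179]
tin [359.41458024  44.62329255]
lamp [728.87235333 183.08733279]
[[ 2.20921560e-01 -3.28141924e-04  9.75291524e-01]
 [-9.75290361e-01  1.50645435e-03  2.20921803e-01]
 [-1.54172586e-03 -9.99998811e-01  1.27745892e-05]]
```

```bash
cat > plan.py <<'E'
from h import *
import sys
P=(595.93,6.8,-.3334)
def plan(tgt,n,z):
    s=sense(); p=s["tcp_pos"]; A=Rq(s["orientation"])
    a=np.arctan2(A[1,0],A[0,0]); d=(P[2]-a)
    for k in range(n):
        dp=(np.r_[tgt,z]-p)/n
        c=R.from_euler("z",d*k/n).as_matrix()@A
        print((c.T@dp).round(1),round(-d/n,3))
if __name__=="__main__":
    s=sense(); print(s["time"],s["tcp_pos"],s["contact_force"],s["finger_gap"],np.degrees(np.arctan2(*Rq(s["orientation"])[[1,0],0])))
    t=stand([[float(sys.argv[1]),float(sys.argv[2]),0]],*P)[0,:2]; print(t); plan(t,int(sys.argv[3]),float(sys.argv[4]))
E
python3 plan.py -92 -92 13 180
```

```text
0.1 [ 132.45377238 -584.66413478  230.51969141] [-0.03767232 -0.31443869 -0.96229316] 85.66352963120906 -77.23681819013008
[478.88826015 -50.0263243 ]
[-34.2   3.9  35.1] -0.078
[-31.4   3.9  37.6] -0.078
[-28.3   3.9  40. ] -0.078
[-25.1   3.9  42.1] -0.078
[-21.8   3.9  43.9] -0.078
[-18.3   3.9  45.5] -0.078
[-14.7   3.9  46.7] -0.078
[-11.    3.9  47.8] -0.078
[-7.3  3.9 48.5] -0.078
[-3.5  3.9 48.9] -0.078
[ 0.4  3.9 49. ] -0.078
[ 4.2  3.9 48.8] -0.078
[ 8.   3.9 48.4] -0.078
```

>>> move_arm --moves '[0,-34,3,35,-0.078,0,-31,3,38,-0.078,0,-28,3,40,-0.078,0,-25,3,42,-0.078,0,-22,3,44,-0.078,0,-18,3,45,-0.078,0,-15,3,47,-0.078,0,-11,3,48,-0.078,0,-7,3,48,-0.078]'

```text
time: 1.23
tcp_pos: [373.8, -203.9, 200.3]
orientation: [0.674, -0.671, 0.22, -0.218]
contact_force: [0.5, -0.2, 0.0]
finger_gap: 0.1
```

```bash
python3 plan.py -92 -92 6 160
```

```text
1.225 [ 373.75650284 -203.87699864  200.34700176] [ 0.52177992 -0.24244779  0.00805125] 0.07038383608022715 -36.101662488152385
[478.88826015 -50.0263243 ]
[-0.9  6.8 31. ] -0.049
[ 0.6  6.8 31. ] -0.049
[ 2.1  6.8 31. ] -0.049
[ 3.7  6.8 30.8] -0.049
[ 5.2  6.8 30.6] -0.049
[ 6.7  6.8 30.3] -0.049
```

>>> move_arm --moves '[0,-1,6,31,-0.049,0,1,6,31,-0.049,0,2,7,31,-0.049,0,4,7,31,-0.049,0,5,7,31,-0.049,0,7,7,30,-0.049,0,0,0,0,0]'

```text
time: 2.1
tcp_pos: [481.1, -40.6, 157.8]
orientation: [0.7, -0.697, 0.114, -0.111]
contact_force: [0.1, -1.2, -0.5]
finger_gap: -0.0
```

```bash
python3 plan.py -92 -92 1 124
python3 - <<'E'
from h import *
for n,(a,b,c,d),f in(("scene",(120,310,130,350),3.4),("top",(120,300,180,380),3.3)):
    im=camera(n)[:,:,::-1]; cv2.imwrite(f"pics/{n}1.png",cv2.resize(im[a:b,c:d],None,fx=3,fy=3,interpolation=cv2.INTER_CUBIC))
E
```

```text
2.1 [481.06508013 -40.64369184 157.76383   ] [ 0.14698698 -1.22296986 -0.47590436] -0.0164055053392725 -18.316843660356128
[478.88826015 -50.0263243 ]
[ 1.1 33.7 -9.7] 0.014
```

View pics/scene1.png

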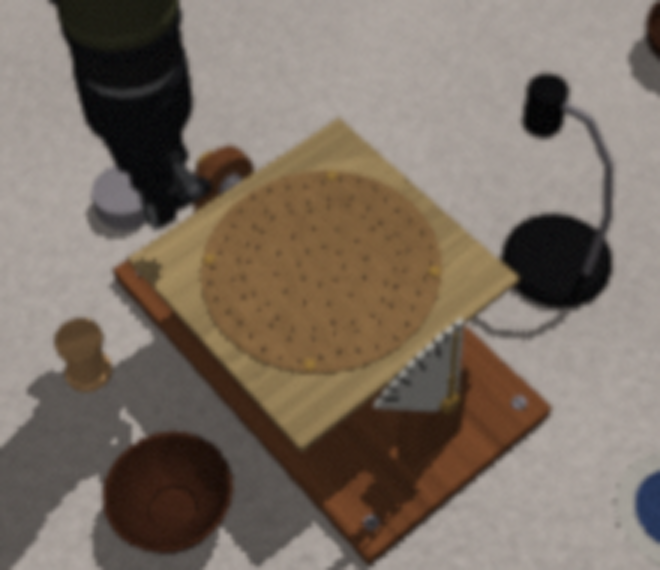

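View pics/top1.png

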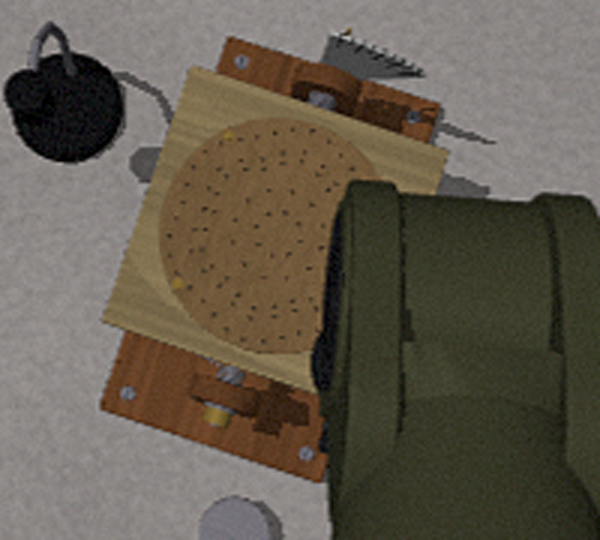

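>>> move_arm --moves '[0,1,15,-10,0.014,0,0,10,0,0,0,0,4,0,0,0,0,0,0,0]'

```text
time: 2.7
tcp_pos: [475.9, -54.6, 126.9]
orientation: [0.698, -0.696, 0.122, -0.118]
contact_force: [0.1, 0.3, 0.3]
finger_gap: 0.1
```

```bash
python3 plan.py -92 -92 1 119
python3 - <<'E'
from h import *
print((proj("scene",sense()["tcp_pos"])-[130,120])*3)
n,(a,b,c,d)="scene",(120,310,130,350)
im=camera(n)[:,:,::-1]; cv2.imwrite(f"pics/{n}2.png",cv2.resize(im[a:b,c:d],None,fx=3,fy=3,interpolation=cv2.INTER_CUBIC))
E
```

```text
2.7 [475.92181539 -54.58785347 126.89667582] [0.0782313  0.27641758 0.32256052] 0.11258783973698164 -19.57332949446768
[478.88826015 -50.0263243 ]
[1.3 7.9 5.3] -0.008
[[149.07697115 252.6342486 ]]
```

View pics/scene2.png

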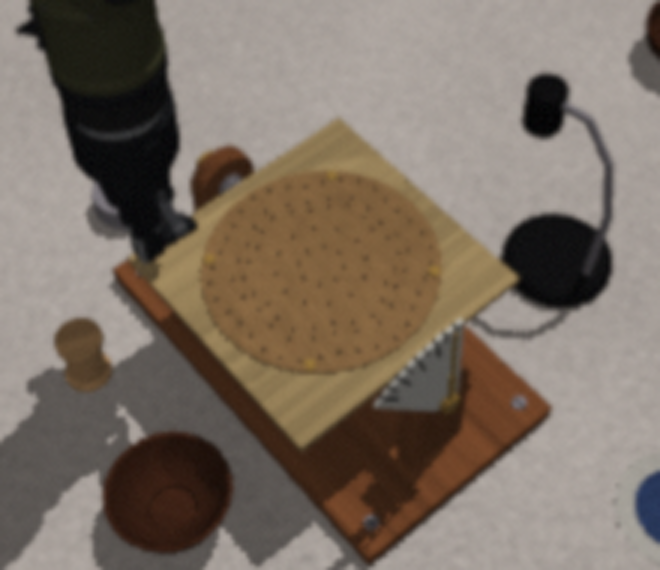

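>>> move_arm --moves '[0,1,0,6,0,0,0,2,0,0,0,0,2,0,0,0,0,0,0,0]'

```text
time: 3.25
tcp_pos: [480.2, -48.6, 123.7]
orientation: [0.698, -0.696, 0.121, -0.118]
contact_force: [-0.5, 0.2, -0.4]
finger_gap: -0.1
```

```bash
python3 plan.py -92 -92 1 119
```

```text
3.25 [480.15907893 -48.55704116 123.67438117] [-0.53349457  0.18473957 -0.39376449] -0.08513268470251098 -19.525376905206954
[478.88826015 -50.0263243 ]
[-0.7  4.7 -1.8] -0.007
```

>>> move_arm --moves '[0,0,2,-1,0,0,0,2,0,0,0,0,3,0,0]'

```text
time: 3.62
tcp_pos: [479.9, -49.6, 116.4]
orientation: [0.698, -0.696, 0.121, -0.119]
contact_force: [1.0, -0.3, 0.5]
finger_gap: -0.6
```

>>> move_arm --moves '[0,0,4,0,0,0,0,4,0,0,0,0,4,0,0]'

```text
time: 4.0
tcp_pos: [479.8, -50.3, 106.1]
orientation: [0.697, -0.696, 0.121, -0.119]
contact_force: [-3.0, -0.3, 10.9]
finger_gap: 0.1
```

```bash
python3 plan.py -92 -91 1 91
```

```text
4.0 [479.83762495 -50.25374742 106.14057678] [-3.02557545 -0.34424682 10.89572923] 0.06224044846242606 -19.549750313070735
[479.21551785 -49.08138917]
[-0.9 15.1  0.9] -0.008
```

>>> move_arm --moves '[0,0,4,0,0,0,0,4,0,0,0,0,0,0,0]'

```text
time: 4.38
tcp_pos: [479.8, -50.2, 99.8]
orientation: [0.698, -0.696, 0.121, -0.119]
contact_force: [0.1, -0.2, 0.3]
finger_gap: -0.2
```

```bash
python3 plan.py -92 -91 1 91
python3 - <<'E'
from h import *
im=camera("scene")[:,:,::-1]; cv2.imwrite("pics/scene3_full.png",im); cv2.imwrite("pics/scene3.png",cv2.resize(im[120:310,130:350],None,fx=3,fy=3,interpolation=cv2.INTER_CUBIC))
cv2.imwrite("pics/scene3z.png",cv2.resize(im[205:275,220:310],None,fx=8,fy=8,interpolation=cv2.INTER_CUBIC))
E
```

```text
4.375 [479.82778828 -50.1571559   99.78753167] [ 0.13189033 -0.22381534  0.31928783] -0.17330493157401985 -19.551702086835867
[479.21551785 -49.08138917]
[-0.9  8.8  0.8] -0.008
```

View pics/scene3.png

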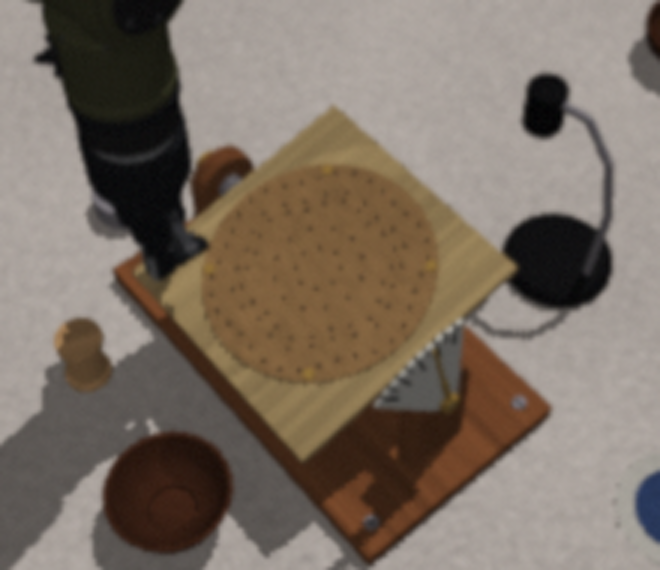

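View pics/scene3z.png

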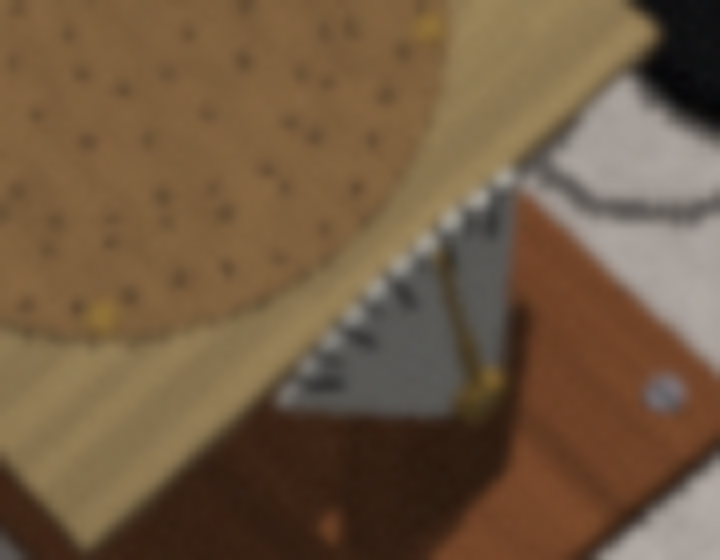

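```bash
cat > ptr.py <<'E'
from h import *
import sys
P=(595.93,6.8,-.3334)
# model pixel line for pointer directions, in 8x crop of (220,205)
f=lambda q:((proj("scene",q)-[220,205]+.5)*8-.5).round(0)
print("pivot",f(board([[150,0,0]],*P,0)))
for d in (0,10,15,20,25,30,40): print(d,f(board([[150,0,103]],*P,np.radians(d))),f(board([[145,0,98]],*P,np.radians(d))))
E
python3 ptr.py
```

```text
pivot [[485. 399.]]
0 [[511. 202.]] [[496. 199.]]
10 [[459. 244.]] [[447. 240.]]
15 [[433. 268.]] [[422. 262.]]
20 [[407. 293.]] [[398. 285.]]
25 [[382. 319.]] [[375. 310.]]
30 [[358. 345.]] [[352. 335.]]
40 [[313. 399.]] [[309. 386.]]
```

>>> move_arm --moves '[0,0,4,0,0,0,0,4,0,0,0,0,1,0,0]'

```text
time: 4.8
tcp_pos: [480.3, -49.6, 92.7]
orientation: [0.698, -0.695, 0.12, -0.12]
contact_force: [-4.2, -1.2, 11.5]
finger_gap: 0.1
```

```bash
python3 plan.py -92 -91 1 91
python3 - <<'E'
from h import *
im=camera("scene")[:,:,::-1]; cv2.imwrite("pics/scene4_full.png",im); 
cv2.imwrite("pics/scene4z.png",cv2.resize(im[205:275,220:310],None,fx=8,fy=8,interpolation=cv2.INTER_CUBIC))
E
```

```text
4.8 [480.25396773 -49.56813916  92.73422883] [-4.19618511 -1.21899035 11.49573524] 0.11869013318075297 -19.537780882331397
[479.21551785 -49.08138917]
[-1.1  1.7  0.1] -0.008
```

View pics/scene4z.png

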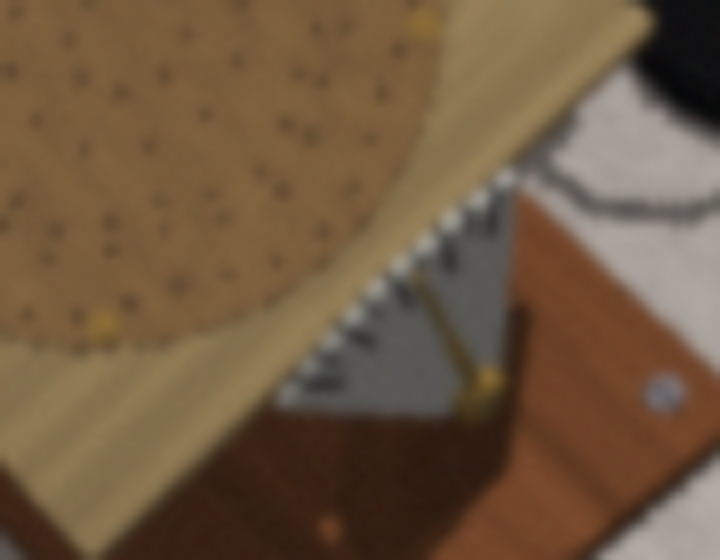

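>>> move_arm --moves '[0,0,3,0,0,0,0,1,0,0]'

```text
time: 5.1
tcp_pos: [480.4, -49.2, 90.3]
orientation: [0.699, -0.695, 0.12, -0.12]
contact_force: [-4.1, -0.6, 11.9]
finger_gap: -0.2
```

```bash
python3 plan.py -92 -91 1 91
python3 - <<'E'
from h import *
ims=[camera("scene")[:,:,::-1].astype(float) for _ in range(4)]
im=np.mean(ims,0).astype(np.uint8); cv2.imwrite("pics/scene5_full.png",im); 
cv2.imwrite("pics/scene5z.png",cv2.resize(im[215:265,240:295],None,fx=12,fy=12,interpolation=cv2.INTER_CUBIC))
E
```

```text
5.1 [480.42183996 -49.23277835  90.33354511] [-4.11065087 -0.62314715 11.88387936] -0.21471501618556207 -19.521630550339907
[479.21551785 -49.08138917]
[-1.2 -0.7 -0.3] -0.007
```

View pics/scene5z.png

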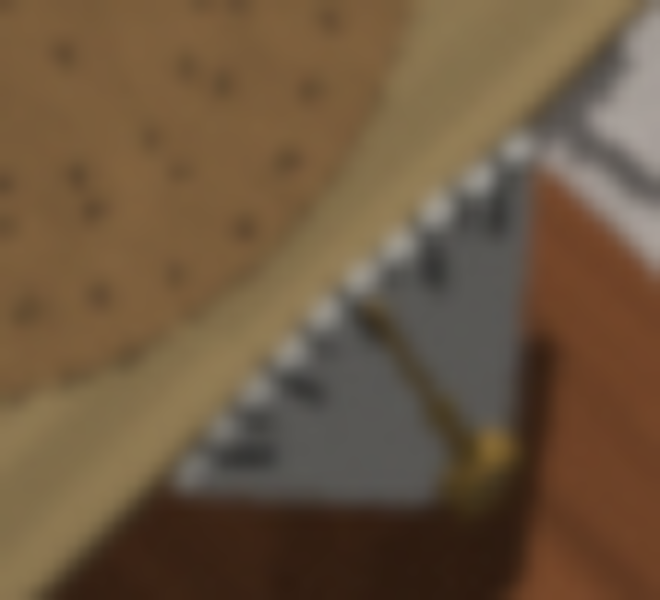

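Run:
```python
from h import *
C=lambda l:(np.array(l,float)+.5)/12-.5+[240,215]
# inner ends of long marks 0,10,30,40 ; guess
obs=C([(495,228),(437,282),(318,400),(272,460)]); deg=np.radians([0,10,30,40])
tip=C([(364,300)])[0]; mid=C([(440,418)])[0]
def pts(p,r,X,t): return proj("scene",board([[X,0,r]],p[0],p[1],-.3334,t))[0]
def res(q): return np.r_[np.ravel([pts(q,q[2],145,t)-o for t,o in zip(deg,obs)]),(q[0]-595.9)/20,(q[1]-6.8)/20]
r=least_squares(res,[595.9,6.8,88]); print(r.x,(res(r.x)*12).round(0))
q=r.x
for d in (16,18,19,20,21,22,24):
    t=np.radians(d); f=lambda v:((v-[240,215]+.5)*12-.5).round()
    print(d,f(pts(q,103,150,t)),f(pts(q,90,150,t)),f(pts(q,50,150,t)),f(pts(q,30,150,t)))
```

```text
[595.87674568   6.59034408  81.3630855 ] [ 2.  3. -0. -1.  2. -2. -4.  0. -0. -0.]
16 [401. 290.] [413. 316.] [447. 392.] [463. 428.]
18 [386. 305.] [400. 329.] [440. 399.] [459. 432.]
19 [378. 313.] [393. 336.] [437. 403.] [457. 434.]
20 [370. 320.] [386. 342.] [433. 406.] [455. 436.]
21 [363. 328.] [380. 349.] [430. 410.] [453. 438.]
22 [355. 336.] [373. 355.] [426. 413.] [451. 441.]
24 [340. 351.] [361. 369.] [419. 420.] [447. 445.]
```

```bash
cat > meas.py <<'E'
from h import *
import sys
im=cv2.imread(sys.argv[1]).astype(float)
P=(595.88,6.6,-.3334)
sat=im[:,:,2]-im[:,:,0]   # red-blue: brass high, gray/black low
pr=lambda r,t,X=150:proj("scene",board([[X,0,r]],*P,t))[0]
from scipy.ndimage import map_coordinates
ts=np.radians(np.arange(10,32,.25))
for r in (40,50,60,70,80,85):
    v=np.array([map_coordinates(sat,[[u[1]],[u[0]]],order=1)[0] for u in (pr(r,t) for t in ts)])
    w=np.clip(v-np.median(v)-0.3*(v.max()-np.median(v)),0,None); k=abs(ts-ts[v.argmax()])<np.radians(6)
    print(r,np.degrees((w*ts)[k].sum()/w[k].sum()).round(2),v.max().round(0),np.median(v).round(0))
E
python3 meas.py pics/scene4_full.png;python3 meas.py pics/scene5_full.png
```

```text
40 17.81 35.0 14.0
50 17.8 32.0 9.0
60 17.63 24.0 5.0
70 17.57 23.0 4.0
80 17.51 24.0 4.0
85 17.44 22.0 4.0
40 19.19 32.0 13.0
50 19.33 30.0 9.0
60 19.24 23.0 5.0
70 19.41 22.0 4.0
80 19.25 22.0 4.0
85 19.14 22.0 4.0
```

>>> move_arm --moves '[0,0,1.5,0,0,0,0,0.5,0,0]'

```text
time: 5.55
tcp_pos: [480.4, -49.1, 89.7]
orientation: [0.699, -0.695, 0.119, -0.12]
contact_force: [-2.7, -0.4, 7.3]
finger_gap: 0.4
```

>>> move_arm --moves '[0,0,-4,0,0,0,0,-8,0,0,0,0,-20,0,0,0,0,-30,0,0,0,0,-30,0,0,0,0,-20,0,0,0,0,0,0,0,0,0,0,0,0]'

```text
time: 6.55
tcp_pos: [479.8, -49.8, 205.1]
orientation: [0.699, -0.695, 0.12, -0.12]
contact_force: [0.4, 0.6, -0.4]
finger_gap: -0.0
```

```bash
python3 - <<'E'
from h import *
ims=[camera("scene")[:,:,::-1].astype(float) for _ in range(4)]
im=np.mean(ims,0).astype(np.uint8); cv2.imwrite("pics/scene6_full.png",im)
cv2.imwrite("pics/scene6.png",cv2.resize(im[120:310,130:350],None,fx=3,fy=3,interpolation=cv2.INTER_CUBIC))
s=sense(); print(s["time"],s["tcp_pos"],s["contact_force"],abs(s["joint_velocities"]).max())
E
python3 meas.py pics/scene6_full.png
```

```text
6.75 [479.56389764 -49.73619464 204.83673377] [-0.36951068 -0.76288573 -0.06140834] 0.003601379709977291
40 19.73 29.0 12.0
50 19.89 29.0 7.0
60 19.81 22.0 4.0
70 19.57 21.0 4.0
80 19.77 21.0 4.0
85 19.77 19.0 4.0
```

View pics/scene6.png

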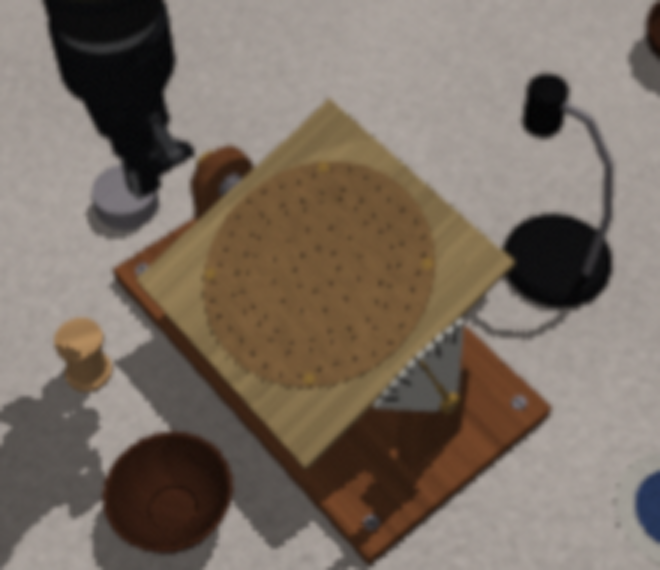

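The board is holding at about 19.8° after release. In the picture the fingers are well above it (crop about 150,170), the pointer is on the second long line (about 425,365), and the bystanders have not moved. I'm handing in.

```bash
python3 -c "
from plant import *
print(job_done())"
```

```text
the job is handed in; nothing more can be done
None
```

The board is set to about 20° and has been handed in. I pressed down its bare -x, -y corner with closed fingertips (about 12 N) until the pointer reached the second long line. Then I let go and lifted clear, about 115 mm straight up.

- **Tilt:** the pointer read about 19.3° while pressed and about 19.8° after release, where 18–22° is allowed. It did not spring back.
- **Release:** the force on the tool was down to noise (under 1 N) with the arm at rest.
- **Bystanders:** the bowl, spool, tin and lamp look unmoved in the last scene picture; I did not measure their positions again.
- **Disagreement:** first contact came about 2–3 mm lower than the nominal board height, and the rough height estimate of the tilt read 1–2° lower than the first camera reading. I relied on the pointer angle fitted against the scale lines.
- **Time:** it took about 7 s of the 32 s.

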